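# Hold a cast dish over the viewing mirror

### The job

Pick up the long fluted cast dish (not the short fluted one or the plain one) as it lies, foot up, and hold it still and level for three seconds between the two pointers of the viewing stand, midway between them, its long side in line with them and the pointers at half its height, so that its underside can be seen in the mirror below. Then set it back down on the bench where it lay, without dropping it, and let go. Do not push the other two dishes about or knock the stand.

Things in the scene. Friction and masses are not known exactly. Their poses are not given: they have to be found in the camera images.
- long_fluted: Upside-down cast aluminium dish, five rounded flutes down each long side: 54 mm wide (its x, crest to crest), 125 mm long (its y), body 24 mm high plus a 28 x 90 x 4 mm foot on top. Closed above, both ends alike, 0.2 to 0.4 kg. Grip it across the 54 mm at mid-length; the crests make a flat gripping face. Origin: centre of the underside, on the bench; z up.
- stand: Fixed viewing stand: base 130 (x) x 270 (y) x 12 mm with a mirror (top at 17 mm); 14 mm posts, 168 mm high, at y = +-120 mm. From each a pointer at 160 mm height points inward along y to a tip at y = +-85 mm; open above. Origin: centre of the base, on the bench; z up. The dish belongs midway between the tips: underside 148 mm above the origin, its y along the stand's y, either way round.
- short_fluted: Bystander: the same kind of upside-down fluted aluminium dish but with three flutes a side, 54 x 75 mm, 28 mm high with its foot. Origin: centre of the underside; long side along its y.
- plain_dish: Bystander: upside-down aluminium dish with straight plain sides, no flutes, 54 x 125 mm, 28 mm high with its foot. Origin: centre of the underside; long side along its y.
Not all that is in view belongs to the job. What is shaped like the long_fluted but yellow is not meant.

How it is judged:
On the way:
1. the dish is held still and level midway between the pointers for 2 s (x of long_fluted in the frame of stand between -0.016 and 0.016 m and y of long_fluted in the frame of stand between -0.016 and 0.016 m and z of long_fluted in the frame of stand between 0.133 and 0.163 m and angle between long_fluted's own z axis and vertical below 0.19 rad and angle between the y axis of long_fluted and the y axis of stand, either way round below 0.19 rad and linear speed of long_fluted below 0.03 m/s and angular speed of long_fluted below 0.3 rad/s and contact force between the fingers and long_fluted above 0.5 N), for 2 s.
At the end, for the whole second after the job is handed in: After the viewing (held for 2 s within 16 mm and 11 degrees of the marked pose, pointers within 15 mm of half its height), the long fluted dish rests on the bench, foot up, level, still and released, within 30 mm of where it started (distance of long_fluted from where it was at the start of the episode below 0.03 m and height (world z) of long_fluted below 0.006 m and angle between long_fluted's own z axis and vertical below 0.1 rad and linear speed of long_fluted below 0.02 m/s); the robot touches nothing.
It fails at once if the dish is dropped: out of the fingers while over 30 mm above the bench (height (world z) of long_fluted above 0.03 m and contact force between the fingers and long_fluted below 0.05 N).
It fails at once if the short fluted dish is pushed more than 20 mm (distance of short_fluted from where it was at the start of the episode above 0.02 m).
It fails at once if the plain dish is pushed more than 20 mm (distance of plain_dish from where it was at the start of the episode above 0.02 m).
It fails at once if the viewing stand is knocked (over 10 N) (contact force between stand and anything else above 10 N).
It also fails if it takes over 64 s, if anything falls off the work surface, if the arm or the gripper's body presses on something with over 40 N, if the wrist force passes 120 N, or if a joint passes its speed limit or range.

### The arm

A 6-joint arm with a two-finger parallel gripper is mounted at the origin on the work surface. World frame = base frame: x ahead of the robot, y to its left, z up, the work surface at z = 0. Lengths are in m, angles in rad, forces in N, time in s.
With the tool pointing down it reaches from about 0.25 to 0.775 m from the base axis. Payload 8.9 kg.
Tool frame: the origin (TCP) lies on the mounting face of the last link; the fingertips stand 173 mm ahead of it and the grasp point (between the pads) lies 155 mm ahead of it (ctrl.grip_depth is the distance from the TCP to the grasp point, in m); z points along the fingers, x is the direction in which the jaws open and shut, and the axes are right-handed (so a half turn about z gives the same grasp; the last joint's range is limited). The gripper opens to 85 mm and grips with 20 to 120 N. Pads are 22 mm wide; open, the fingers measure 114 mm over their backs; the gripper's body (76 mm by 85 mm) begins 54 mm behind the grasp point. The pads swing forward as they close: fully open they stand 13 mm farther back than shut.
Start: joints at [1.087, 0.291, -0.153, 1.127, 0, 1.431], TCP at [0.177, 0.494, 0.405] pointing down, gripper open.
Joint ranges: [-2.52, 2.52], [-0.91, 1.74], [-1.3, 1.37], [-1.96, 2.02], [-1.52, 1.47], [-3.14, 3.14]. Speed limits (rad/s): [2.22, 2.22, 2.79, 3.14, 3.14, 3.14].

### API

Orientations are given as a unit quaternion [x, y, z, w].
In Python, from bench import ctrl gives the robot as it stands.
- The arm moves only by the tool carry_out, never from a script. Its argument "motion" is a list of rows, each a list of 2 entries, a list of its own where there are three numbers: the shift along the tool's x, y, z in mm, then the turn, a rotation vector about the tool's x, y, z in rad. In form: [[[tx, ty, tz], [wx, wy, wz]], ...]. A call has 1 to 5 rows; each row is the pose to reach, as a shift and turn from the pose measured when the call began, along the tool's axes at that moment; what a row does not reach only later rows make up. A row lasts 1/8 s, in which the tool goes at most 62.5 mm and 10.7 degrees, less where a joint would pass 70% of its speed; a pose out of reach is approached as far as the arm can. A call with a gripper value outside its range is refused whole. "gripper" is the finger opening in mm, from 0 to 85.4, set as the call begins (left out, the last holds). The fingers move at their own pace and stop on an object; the grip force is fixed at half the most. Time passes only in rows, so rows that repeat a pose let the fingers close. It gives the time, the measured TCP pose, the force and the opening at its end, in the units of the state.
- ctrl.read_state(): the state, without advancing time (a new reading comes with each control period).
- ctrl.read_camera(name): name is "scene" or "top" or "wrist"; returns the picture (420x560x3 uint8, blue, green, red); there is no depth.
- ctrl.camera_model(name): a dict with "fx", "fy", "cx", "cy" (pixels), "dist" ([k1, k2, p1, p2, k3] as OpenCV has them; the pictures are not rectified), "pose" (4x4, takes a point from camera to world coordinates). Camera axes: x right, y down, z forward; pixel columns grow to the right and rows downward; lengths in m; the calibration is good to about 2 mm. A picture is of the moment at which its call begins: read the wrist's pose just before it. camera_model takes no time and is no camera call; for the wrist camera it gives the pose at the moment of the call.
- ctrl.close_job(): hands the job in, once; it reports no verdict.
Trained networks look in the newest picture that a camera, given by its name, has taken for a name from the list of things; names that differ only in an ending like _2 or _b are one class to them, and where a whole thing is asked for, a point or a joint stands for the part that bears it (a point fixed in the world has none). Each returns a list of dicts, best first, with "confidence" (0 to 1); they miss things now and then, are a little off and sometimes report something else, mostly with a low value. They report only what shows in the picture. A call takes as long as a camera call. They do not tell look-alikes from the thing itself.
- ctrl.outline_of(camera, name): "region" (420x560 bool, what is visible of it).
- ctrl.landmark_of(camera, name): "xyz" ([x, y, z] in m, in world coordinates, good to about 4 mm: a listed point, or the origin of a listed thing).
The state is a dict: "t": time; "joint_pos": joint angles; "joint_vel": joint speeds; "joint_efforts": joint torques, N m; "tcp_pos": TCP position; "orientation": TCP orientation; "ft_force": force on the tool from outside, world axes, zero at the start; "wrist_torque": the same for the moment, N m; "opening": finger opening in m.
Only numpy, scipy, OpenCV 4.12 (cv2) and the standard library are available. Lean on these libraries where they do the work, as an engineer would, in place of code of your own. Each camera call takes 0.05 s, during which the arm holds its last target. There are 200 camera calls.

## Working session

There is one attempt and no reset: what is moved stays moved. The work goes in short steps, Python scripts to look and compute and a tool call to move; the robot and the scene stay as the last step left them, time stands still between calls to the robot, and variables do not carry over. Pictures are saved under pics/ and viewed, about 8 in all and at most 12, crops included, and the job is handed in when it is done.

Besides the shell and the picture viewer there is one more tool, called after "Request:" in YAML: its name, and indented under it one key for each argument. carry_out: Moves the arm, as the interface text tells. Its arguments: {"type":"object","properties":{"motion":{"type":"array"},"gripper":{"type":"number"}},"required":["motion"]}

```bash
mkdir -p pics; ls; python3 - <<'E'
from bench import ctrl
import cv2,numpy as np
s=ctrl.read_state();print(s['t'],s['tcp_pos'],s['orientation'],s['opening'])
a=ctrl.read_camera("top");b=ctrl.read_camera("scene")
cv2.imwrite("pics/top.png",a);cv2.imwrite("pics/scene.png",b)
for cam in("top","scene"):
  print(cam,np.round(ctrl.camera_model(cam)['pose'],3).tolist())
  for n in("long_fluted","stand","short_fluted","plain_dish"):
    print(n,[(round(d['confidence'],2),np.round(d['xyz'],3).tolist()) for d in ctrl.landmark_of(cam,n)])
E
```

```text
pics
0.0 [0.17735481 0.49391964 0.40415766] [ 8.17933263e-01  5.75312771e-01 -5.64757547e-04  2.72160665e-04] 0.0856311515565208
top [[0.028, -0.988, 0.149, 0.289], [-0.999, -0.031, -0.015, -0.121], [0.02, -0.149, -0.989, 1.141], [0.0, 0.0, 0.0, 1.0]]
long_fluted [(0.84, [0.385, -0.529, -0.002]), (0.83, [0.23, -0.378, 0.001]), (0.73, [0.32, 0.144, -0.002]), (0.71, [0.45, -0.35, 0.003])]
stand [(0.86, [0.529, 0.281, -0.001])]
short_fluted [(0.96, [0.641, -0.204, 0.005])]
plain_dish [(0.64, [0.458, -0.091, -0.0])]
scene [[0.2, 0.755, -0.625, 1.184], [0.98, -0.164, 0.116, -0.272], [-0.015, -0.635, -0.772, 0.965], [0.0, 0.0, 0.0, 1.0]]
long_fluted [(0.95, [0.227, -0.382, 0.002]), (0.94, [0.454, -0.353, 0.002]), (0.7, [0.319, 0.142, -0.002]), (0.58, [0.386, -0.524, -0.006])]
stand [(0.61, [0.536, 0.279, -0.002]), (0.23, [0.455, -0.353, 0.002])]
short_fluted [(0.78, [0.642, -0.205, 0.004])]
plain_dish []
```

View pics/top.png

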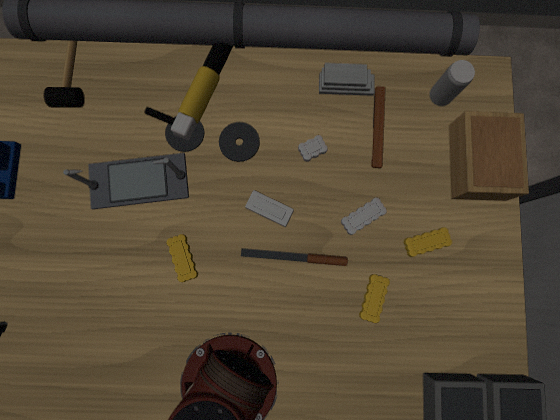

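View pics/scene.png

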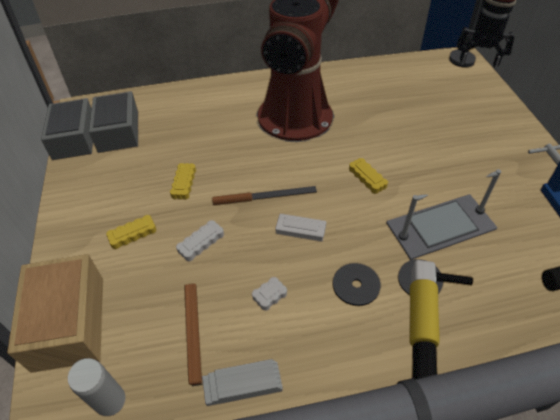

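The silver five-flute dish is at top pixel (363,216), about (0.45, -0.35). The plain dish is at (270,208), the short one at (312,148), and the stand is centred at about (138,181). The yellow look-alikes are at (428,242), (375,298) and (181,258). I'll fit the yaws next.

```bash
cat > h.py <<'E'
from bench import ctrl
import cv2,numpy as np
from scipy.optimize import minimize
from scipy.spatial.transform import Rotation as R
def box(x0,x1,y0,y1,z0,z1): return np.array([[x,y,z] for x in(x0,x1) for y in(y0,y1) for z in(z0,z1)])
DISH=[box(-.027,.027,-.0625,.0625,0,.024),box(-.014,.014,-.045,.045,.024,.028)]
STAND=[box(-.065,.065,-.135,.135,0,.012)]+[b for s in(1,-1) for b in(box(-.007,.007,s*.12-.007,s*.12+.007,0,.168),box(-.003,.003,*sorted((s*.085,s*.12)),.157,.163))]
def pix(m,P):
    T=np.linalg.inv(m['pose']);K=np.array([[m['fx'],0,m['cx']],[0,m['fy'],m['cy']],[0,0,1]])
    return cv2.projectPoints(P,cv2.Rodrigues(T[:3,:3])[0],T[:3,3],K,np.array(m['dist']))[0].reshape(-1,2)
def mask(m,parts,p,z=0):
    M=np.zeros((1260,1680),np.uint8);r=R.from_euler('z',p[2])
    for b in parts:
        q=pix(m,r.apply(b)+[p[0],p[1],z]);cv2.fillConvexPoly(M,cv2.convexHull(np.round(q*3+1).astype(np.int32)),1)
    return M>0
def fit(name,near,parts,cams=("top","scene")):
    obs=[]
    for c in cams:
        ctrl.read_camera(c);m=ctrl.camera_model(c);u=pix(m,np.array([[*near,.01]]))[0]
        L=[d['region'] for d in ctrl.outline_of(c,name)]
        if not L: print('none',c);continue
        g=min(L,key=lambda r:np.hypot(*(np.argwhere(r).mean(0)[::-1]-u)))
        if np.hypot(*(np.argwhere(g).mean(0)[::-1]-u))>40: print('far',c);continue
        obs.append((c,m,np.kron(g,np.ones((3,3),bool))))
    def best(o):
        def cost(p):
            return -np.mean([(A:=mask(m,parts,p),(A&g).sum()/(A|g).sum())[1] for _,m,g in o])
        R_=[minimize(cost,[*near,a],method='Nelder-Mead',options=dict(initial_simplex=np.array([[*near,a],[near[0]+.01,near[1],a],[near[0],near[1]+.01,a],[*near,a+.3]]),xatol=1e-4,fatol=1e-4)) for a in np.arange(-1.4,1.6,.5)]
        r=min(R_,key=lambda r:r.fun);return np.round(r.x,4),round(r.fun,3)
    for o in obs: print(name,o[0],*best([o]))
    x,f=best(obs);print(name,'both',x,f);return x
def goal(x,y,z,yaw):
    """tool down, tool x axis at world angle yaw (mod pi): shift mm, turn in present tool axes"""
    s=ctrl.read_state();q=R.from_quat(s['orientation']);best=None
    for k in(0,np.pi):
        g=R.from_euler('z',yaw+k)*R.from_euler('x',np.pi);w=(q.inv()*g).as_rotvec()
        print(' shift',np.round(q.inv().apply(np.array([x,y,z])-s['tcp_pos'])*1000,1),'turn',np.round(w,3))
E
python3 - <<'E'
from h import *
d=fit("long_fluted",(.452,-.351),DISH);st=fit("stand",(.532,.28),STAND)
print(ctrl.read_state()['joint_pos'])
goal(d[0],d[1],.28,d[2])
for c in("top","scene"):
  im=cv2.resize(ctrl.read_camera(c),(1680,1260));m=ctrl.camera_model(c)
  for p,P in((DISH,d),(STAND,st)):
    cs,_=cv2.findContours(mask(m,p,P).astype(np.uint8),0,2);cv2.drawContours(im,cs,-1,(0,0,255),2)
  cr=[]
  for P in(d,st):
    u=(pix(m,np.array([[P[0],P[1],.05]]))[0]*3).astype(int);y,x=max(u[1]-200,0),max(u[0]-200,0);cr.append(im[y:y+400,x:x+400][:400,:400])
  cv2.imwrite(f"pics/fit_{c}.png",np.hstack(cr))
a=[cv2.imread(f"pics/fit_{c}.png") for c in("top","scene")];cv2.imwrite("pics/fit.png",cv2.resize(np.vstack(a),(600,600)))
E
```

```text
long_fluted top [ 0.4531 -0.3504  0.5515] -0.905
long_fluted scene [ 0.4552 -0.3498 -2.5442] -0.894
long_fluted both [ 0.4544 -0.3502 -2.5713] -0.891
stand top [0.534  0.2783 0.1461] -0.96
stand scene [0.5338 0.2793 0.1587] -0.909
stand both [0.5339 0.2787 0.1547] -0.933
[ 1.08672511e+00  2.90682542e-01 -1.53409676e-01  1.12671261e+00
  9.10586805e-06  1.43149263e+00]
 shift [-701.   546.   124.7] turn [-0.    -0.    -2.486]
 shift [-701.   546.   124.7] turn [-0.     0.     0.656]
```

View pics/fit.png

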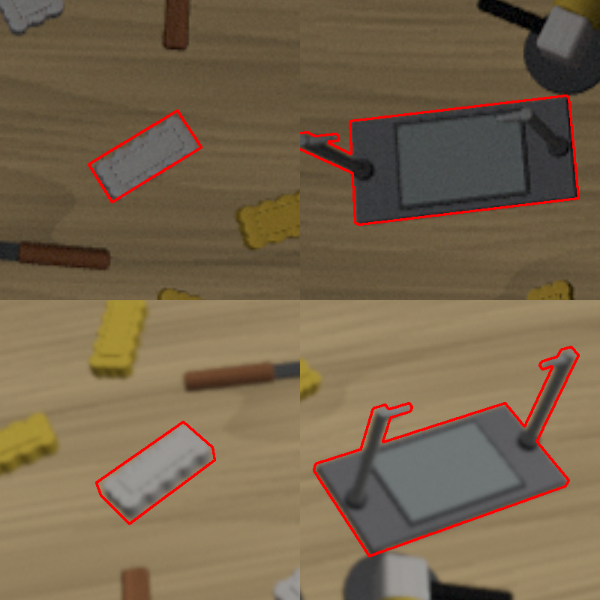

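Request:
carry_out:
  motion:
    - [[-47,36,5],[0,0,0.05]]
    - [[-94,72,10],[0,0,0.1]]
    - [[-141,108,15],[0,0,0.15]]
    - [[-188,144,20],[0,0,0.2]]
    - [[-235,180,25],[0,0,0.25]]
  gripper: 85

```text
t: 1.62
tcp_pos: [0.2676, 0.2105, 0.3798]
orientation: [0.883, 0.468, 0.001, 0.0]
ft_force: [1.6, -0.3, 0.8]
opening: 0.085
```

```bash
python3 -c "
from h import *
goal(.4544,-.3502,.30,.57)"
```

```text
shift [-359.3  469.2   79.8] turn [ 0.001 -0.001  0.405]
 shift [-359.3  469.2   79.8] turn [ 2.000e-03  1.000e-03 -2.737e+00]
```

Request:
carry_out:
  motion:
    - [[-36,47,8],[0,0,0.05]]
    - [[-72,94,16],[0,0,0.1]]
    - [[-108,141,24],[0,0,0.15]]
    - [[-144,188,32],[0,0,0.2]]
    - [[-180,235,40],[0,0,0.25]]

```text
t: 2.25
tcp_pos: [0.3614, -0.0725, 0.3399]
orientation: [0.935, 0.354, 0.001, 0.0]
ft_force: [1.5, 0.2, 0.4]
opening: 0.085
```

```bash
python3 -c "
from h import *
goal(.4544,-.3502,.30,.57)"
```

```text
shift [-114.   269.7   40.1] turn [ 0.001 -0.002  0.153]
 shift [-114.   269.7   40.1] turn [ 3.000e-03  2.000e-03 -2.989e+00]
```

Request:
carry_out:
  motion:
    - [[-22,53,8],[0,0,0.03]]
    - [[-44,106,16],[0,0,0.06]]
    - [[-68,160,24],[0,0,0.09]]
    - [[-91,215,32],[0,0,0.12]]
    - [[-114,270,40],[0,0,0.153]]

```text
t: 2.88
tcp_pos: [0.455, -0.3525, 0.2998]
orientation: [0.96, 0.28, 0.001, 0.0]
ft_force: [0.5, 0.9, 0.5]
opening: 0.0849
```

```bash
python3 - <<'E'
from h import *
goal(.4544,-.3502,.30,.57)
x=fit("long_fluted",(.4544,-.3502),DISH,("wrist",))
im=ctrl.read_camera("wrist");m=ctrl.camera_model("wrist")
for P,c in((x,(0,0,255)),((.4544,-.3502,.57),(0,255,0))):
  cs,_=cv2.findContours(cv2.resize(mask(m,DISH,P).astype(np.uint8),(560,420),interpolation=0),0,2);cv2.drawContours(im,cs,-1,c,1)
cv2.imwrite("pics/w1.png",im)
goal(x[0],x[1],.174,x[2])
E
```

```text
shift [ 0.8 -2.3 -0.2] turn [ 0.002 -0.002 -0.002]
 shift [ 0.8 -2.3 -0.2] turn [-4.00e-03 -3.00e-03  3.14e+00]
long_fluted wrist [ 0.4548 -0.3557  0.5827] -0.888
long_fluted both [ 0.4548 -0.3557  0.5827] -0.888
 shift [ -1.8   2.4 124.8] turn [ 0.001 -0.002 -0.015]
 shift [ -1.8   2.4 124.8] turn [-3.000e-03 -1.000e-03  3.126e+00]
```

View pics/w1.png

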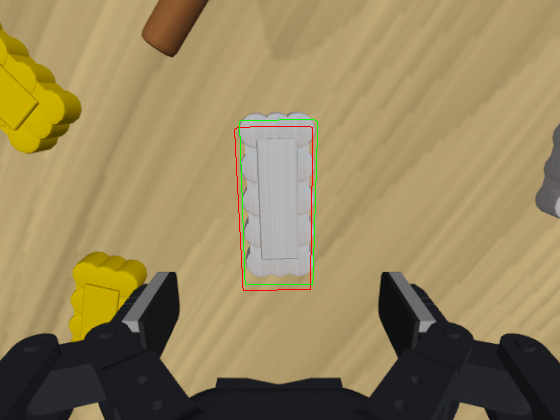

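```bash
python3 - <<'E'
from h import *
s=ctrl.read_state();print(s['t'],s['tcp_pos'],np.abs(s['joint_vel']).max())
m=ctrl.camera_model("wrist");print(np.round(m['pose'],3).tolist())
x=fit("long_fluted",(.4544,-.3502),DISH,("wrist",))
print([(round(d['confidence'],2),np.round(d['xyz'],4).tolist()) for d in ctrl.landmark_of("wrist","long_fluted")])
goal(x[0],x[1],.174,x[2])
E
```

```text
3.025 [ 0.4548197  -0.35274825  0.29884596] 0.06952673231624498
[[0.843, 0.513, 0.161, 0.415], [0.538, -0.805, -0.249, -0.288], [0.002, 0.296, -0.955, 0.268], [0.0, 0.0, 0.0, 1.0]]
long_fluted wrist [ 0.4518 -0.3469 -2.5508] -0.898
long_fluted both [ 0.4518 -0.3469 -2.5508] -0.898
[(0.96, [0.3857, -0.5283, -0.0007]), (0.85, [0.4514, -0.3474, -0.0011]), (0.55, [0.2327, -0.3822, -0.0004])]
 shift [ -0.9  -3.7 126. ] turn [-3.000e-03 -0.000e+00  3.121e+00]
 shift [ -0.9  -3.7 126. ] turn [ 0.    -0.002 -0.02 ]
```

Request:
carry_out:
  motion:
    - [[0,-3,30],[0,0,-0.01]]
    - [[0,-3,60],[0,0,-0.01]]
    - [[0,-3,85],[0,0,-0.01]]
    - [[0,-3,97],[0,0,-0.01]]
    - [[0,-3,100],[0,0,-0.01]]

```text
t: 3.8
tcp_pos: [0.4529, -0.3463, 0.2001]
orientation: [0.958, 0.286, 0.001, -0.0]
ft_force: [-0.1, -0.6, 0.0]
opening: 0.0849
```

```bash
python3 - <<'E'
from h import *
cv2.imwrite("pics/w2.png",ctrl.read_camera("wrist"))
goal(.453,-.3485,.174,.58);print(ctrl.read_state()['ft_force'])
E
```

```text
shift [-1.1  1.6 26.3] turn [ 0.    -0.002  0.001]
 shift [-1.1  1.6 26.3] turn [ 3.000e-03  1.000e-03 -3.141e+00]
[0.45879757 0.25041887 0.49682487]
```

View pics/w2.png

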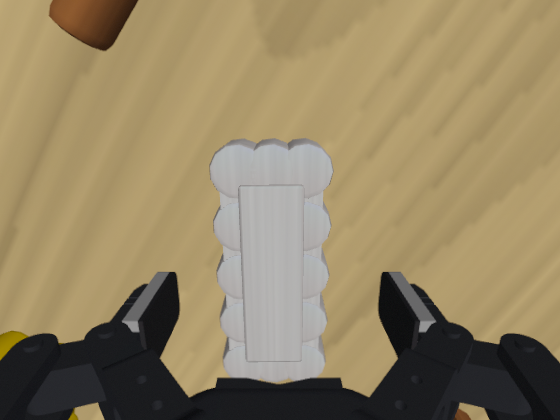

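Request:
carry_out:
  motion:
    - [[-2,1,8],[0,0,0]]
    - [[-2,1,16],[0,0,0]]
    - [[-2,1,22],[0,0,0]]
    - [[-2,1,25],[0,0,0]]
    - [[-2,1,26],[0,0,0]]

```text
t: 4.47
tcp_pos: [0.4519, -0.3485, 0.174]
orientation: [0.958, 0.286, 0.001, -0.0]
ft_force: [-0.2, 0.3, 0.2]
opening: 0.0852
```

Request:
carry_out:
  motion:
    - [[0,0,0],[0,0,0]]
    - [[0,0,0],[0,0,0]]
    - [[0,0,0],[0,0,0]]
    - [[0,0,0],[0,0,0]]
    - [[0,0,0],[0,0,0]]
  gripper: 35

```text
t: 5.1
tcp_pos: [0.4521, -0.3486, 0.1745]
orientation: [0.958, 0.286, 0.001, 0.0]
ft_force: [-0.7, 1.1, 5.9]
opening: 0.0528
```

Request:
carry_out:
  motion:
    - [[0,0,0],[0,0,0]]
    - [[0,0,0],[0,0,0]]
    - [[0,0,0],[0,0,0]]
    - [[0,0,0],[0,0,0]]

```text
t: 5.6
tcp_pos: [0.452, -0.3486, 0.1745]
orientation: [0.958, 0.286, 0.001, 0.0]
ft_force: [-0.6, 0.1, 1.6]
opening: 0.0529
```

```bash
python3 - <<'E'
from h import *
cv2.imwrite("pics/w3.png",ctrl.read_camera("wrist"))
s=ctrl.read_state();print(s['tcp_pos'],s['ft_force'],s['opening'],R.from_quat(s['orientation']).as_matrix()[:,0])
E
```

```text
[ 0.45206492 -0.34857623  0.17451781] [-0.70273996  0.30729462  1.65298075] 0.05269204244029151 [0.83590989 0.54886208 0.00225289]
```

View pics/w3.png

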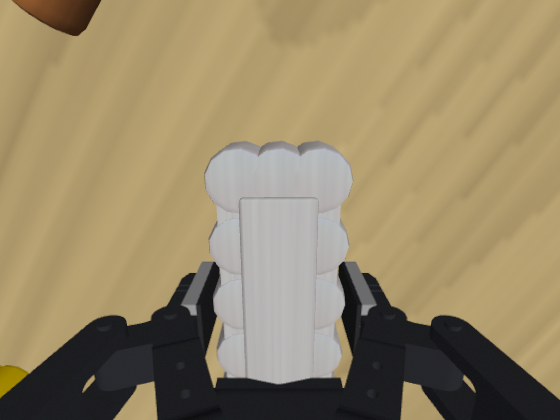

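Gripped across the middle flute, opening 53 mm. Lifting.

Request:
carry_out:
  motion:
    - [[0,0,-8],[0,0,0]]
    - [[0,0,-25],[0,0,0]]
    - [[0,0,-55],[0,0,0]]
    - [[0,0,-90],[0,0,0]]
    - [[0,0,-130],[0,0,0]]

```text
t: 6.28
tcp_pos: [0.4515, -0.3485, 0.3065]
orientation: [0.958, 0.286, 0.001, 0.0]
ft_force: [0.3, -0.8, -1.8]
opening: 0.0528
```

Request:
carry_out:
  motion:
    - [[0,0,-35],[0,0,0]]
    - [[0,0,-65],[0,0,0]]
    - [[0,0,-85],[0,0,0]]
    - [[0,0,-93],[0,0,0]]
    - [[0,0,-95],[0,0,0]]

```text
t: 6.9
tcp_pos: [0.4512, -0.3484, 0.4019]
orientation: [0.958, 0.286, 0.001, 0.0]
ft_force: [0.4, -0.4, -1.9]
opening: 0.0525
```

```bash
python3 - <<'E'
from h import *
s=ctrl.read_state();print(s['tcp_pos'],s['ft_force'],s['opening'])
goal(.5339,.2787,.40,.1547)
E
```

```text
[ 0.45120572 -0.34840168  0.40189997] [ 0.37532858 -0.38620069 -1.90877895] 0.052454448716926914
 shift [ 413.3 -478.8    2.3] turn [ 0.001 -0.003  0.426]
 shift [ 413.3 -478.8    2.3] turn [ 4.000e-03  1.000e-03 -2.715e+00]
```

Request:
carry_out:
  motion:
    - [[16,-18,0],[0,0,0.02]]
    - [[44,-51,0],[0,0,0.05]]
    - [[75,-87,0],[0,0,0.08]]
    - [[106,-123,0],[0,0,0.11]]
    - [[138,-160,0],[0,0,0.142]]

```text
t: 7.52
tcp_pos: [0.4784, -0.1374, 0.4012]
orientation: [0.976, 0.217, 0.001, -0.0]
ft_force: [0.6, 1.0, -1.6]
opening: 0.0528
```

Request:
carry_out:
  motion:
    - [[23,-36,0],[0,0,0.03]]
    - [[46,-71,0],[0,0,0.06]]
    - [[69,-107,0],[0,0,0.09]]
    - [[92,-142,0],[0,0,0.12]]
    - [[114,-177,0],[0,0,0.142]]

```text
t: 8.15
tcp_pos: [0.5064, 0.0727, 0.4006]
orientation: [0.989, 0.147, 0.0, -0.0]
ft_force: [-0.4, 0.1, -2.4]
opening: 0.0528
```

```bash
python3 - <<'E'
from h import *
s=ctrl.read_state();print(s['tcp_pos'],s['ft_force'],s['opening'])
goal(.5339,.2787,.40,.1547)
E
```

```text
[0.50644259 0.07267455 0.40061308] [-0.40470395  0.12580527 -2.43590491] 0.05284026750423556
 shift [  86.1 -189.2    0.8] turn [-0.001 -0.     0.14 ]
 shift [  86.1 -189.2    0.8] turn [ 0.000e+00 -1.000e-03 -3.002e+00]
```

Request:
carry_out:
  motion:
    - [[20,-45,0],[0,0,0.03]]
    - [[42,-92,0],[0,0,0.07]]
    - [[62,-137,0],[0,0,0.1]]
    - [[78,-172,0],[0,0,0.13]]
    - [[86,-189,0],[0,0,0.14]]

```text
t: 8.78
tcp_pos: [0.5334, 0.2805, 0.3995]
orientation: [0.997, 0.078, -0.001, -0.0]
ft_force: [-0.1, -0.7, -2.7]
opening: 0.0528
```

Request:
carry_out:
  motion:
    - [[0,0,0],[0,0,0]]
    - [[0,0,0],[0,0,0]]

```text
t: 9.02
tcp_pos: [0.5331, 0.28, 0.3987]
orientation: [0.997, 0.078, -0.002, 0.0]
ft_force: [-0.5, 0.2, -2.2]
opening: 0.0531
```

```bash
cat > look.py <<'E'
from h import *
import sys
n=sys.argv[1];s=ctrl.read_state();print(s['tcp_pos'],s['opening'])
z=s['tcp_pos'][2]-.1745;rows=[]
for c in("scene","wrist"):
  im=ctrl.read_camera(c);m=ctrl.camera_model(c)
  im=cv2.resize(im,(1680,1260))
  yaw=np.arctan2(*R.from_quat(s['orientation']).as_matrix()[1::-1,0])
  for p,P,zz,col in((STAND,(.5339,.2787,.1547),0,(0,0,255)),(DISH,(s['tcp_pos'][0],s['tcp_pos'][1],yaw),z,(0,255,0))):
    cs,_=cv2.findContours(mask(m,p,P,zz).astype(np.uint8),0,2);cv2.drawContours(im,cs,-1,col,2)
  if c=="scene":
    u=(pix(m,np.array([[.534,.279,.14]]))[0]*3).astype(int);im=im[max(u[1]-330,0):,max(u[0]-330,0):][:600,:600];im=cv2.resize(im,(400,400))
  else: im=cv2.resize(im,(533,400))[:,:400]
  rows.append(im)
cv2.imwrite(f"pics/{n}.png",np.hstack(rows))
goal(.5339,.2787,.3225,.1547)
E
python3 look.py s1
```

```text
[0.53313785 0.28001422 0.39869323] 0.053127403913553924
 shift [ 0.6  1.  76.8] turn [-0.     0.002  0.   ]
 shift [ 0.6  1.  76.8] turn [-4.000e-03 -1.000e-03 -3.141e+00]
```

View pics/s1.png

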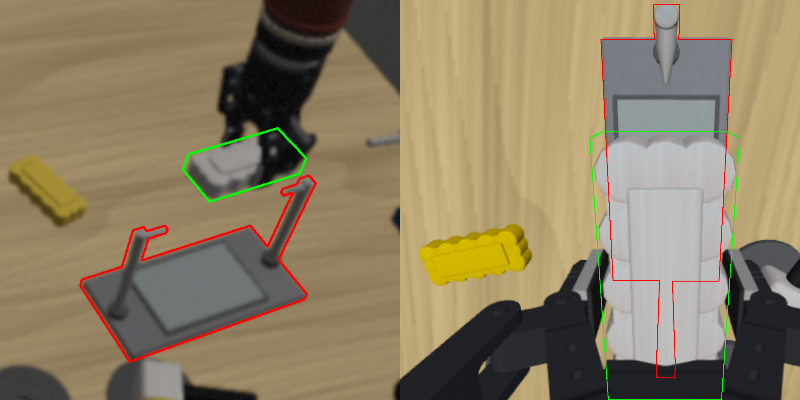

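Everything matches: the stand outline fits in both views, and the dish is in hand within about 3 mm of prediction. Lowering.

Request:
carry_out:
  motion:
    - [[0.5,1,15],[0,0,0]]
    - [[0.5,1,35],[0,0,0]]
    - [[0.5,1,55],[0,0,0]]
    - [[0.5,1,70],[0,0,0]]
    - [[0.5,1,77],[0,0,0]]

```text
t: 9.75
tcp_pos: [0.5335, 0.2783, 0.321]
orientation: [0.997, 0.077, -0.002, 0.0]
ft_force: [-0.2, -0.4, -2.6]
opening: 0.0528
```

Request:
carry_out:
  motion:
    - [[0,0,0],[0,0,0]]
    - [[0,0,0],[0,0,0]]

```text
t: 10.0
tcp_pos: [0.5338, 0.2783, 0.3215]
orientation: [0.997, 0.077, -0.002, 0.0]
ft_force: [-0.0, 0.1, -2.4]
opening: 0.0528
```

```bash
python3 look.py s2
```

```text
[0.53376101 0.27832335 0.32150459] 0.052766304622313825
 shift [ 0.2 -0.3 -0.9] turn [-0.     0.003  0.   ]
 shift [ 0.2 -0.3 -0.9] turn [-0.004 -0.    -3.141]
```

View pics/s2.png

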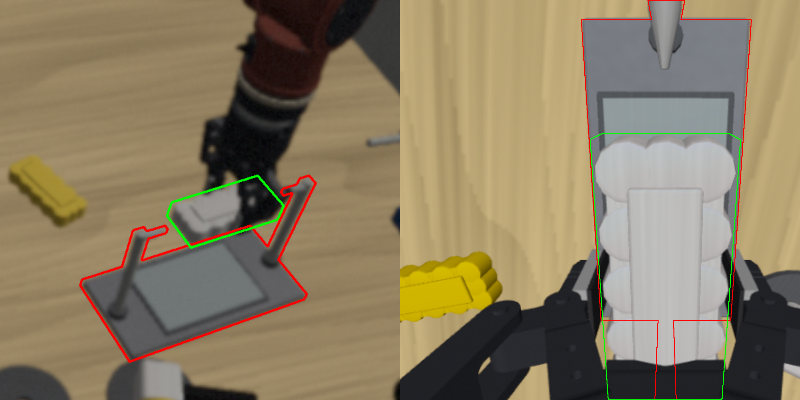

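Both pointer tips (167,229) and (283,190) have a midpoint on the dish centre at about (225,210). Now the hold.

Request:
carry_out:
  motion:
    - [[0,0,0],[0,0,0]]
    - [[0,0,0],[0,0,0]]
    - [[0,0,0],[0,0,0]]
    - [[0,0,0],[0,0,0]]
    - [[0,0,0],[0,0,0]]

```text
t: 10.72
tcp_pos: [0.5338, 0.2784, 0.3216]
orientation: [0.997, 0.077, -0.001, -0.0]
ft_force: [-0.6, 0.1, -2.9]
opening: 0.053
```

Request:
carry_out:
  motion:
    - [[0,0,0],[0,0,0]]
    - [[0,0,0],[0,0,0]]
    - [[0,0,0],[0,0,0]]
    - [[0,0,0],[0,0,0]]
    - [[0,0,0],[0,0,0]]

```text
t: 11.35
tcp_pos: [0.5338, 0.2784, 0.3216]
orientation: [0.997, 0.077, -0.001, -0.0]
ft_force: [-0.3, -0.4, -2.4]
opening: 0.0528
```

Request:
carry_out:
  motion:
    - [[0,0,0],[0,0,0]]
    - [[0,0,0],[0,0,0]]
    - [[0,0,0],[0,0,0]]
    - [[0,0,0],[0,0,0]]
    - [[0,0,0],[0,0,0]]

```text
t: 11.98
tcp_pos: [0.5338, 0.2784, 0.3216]
orientation: [0.997, 0.077, -0.001, -0.0]
ft_force: [-0.1, 0.6, -3.1]
opening: 0.0526
```

Request:
carry_out:
  motion:
    - [[0,0,0],[0,0,0]]
    - [[0,0,0],[0,0,0]]
    - [[0,0,0],[0,0,0]]
    - [[0,0,0],[0,0,0]]
    - [[0,0,0],[0,0,0]]

```text
t: 12.6
tcp_pos: [0.5338, 0.2784, 0.3216]
orientation: [0.997, 0.077, -0.001, -0.0]
ft_force: [0.0, 0.1, -2.2]
opening: 0.0528
```

Request:
carry_out:
  motion:
    - [[0,0,0],[0,0,0]]
    - [[0,0,0],[0,0,0]]
    - [[0,0,0],[0,0,0]]
    - [[0,0,0],[0,0,0]]
    - [[0,0,0],[0,0,0]]

```text
t: 13.22
tcp_pos: [0.5338, 0.2784, 0.3216]
orientation: [0.997, 0.077, -0.001, -0.0]
ft_force: [-0.6, 0.5, -2.3]
opening: 0.053
```

Request:
carry_out:
  motion:
    - [[0,0,0],[0,0,0]]
    - [[0,0,0],[0,0,0]]
    - [[0,0,0],[0,0,0]]
    - [[0,0,0],[0,0,0]]
    - [[0,0,0],[0,0,0]]

```text
t: 13.85
tcp_pos: [0.5338, 0.2784, 0.3217]
orientation: [0.997, 0.077, -0.001, -0.0]
ft_force: [-0.3, -0.5, -2.5]
opening: 0.0526
```

Request:
carry_out:
  motion:
    - [[0,0,-12],[0,0,0]]
    - [[0,0,-35],[0,0,0]]
    - [[0,0,-58],[0,0,0]]
    - [[0,0,-74],[0,0,0]]
    - [[0,0,-80],[0,0,0]]

```text
t: 14.48
tcp_pos: [0.5343, 0.2785, 0.4034]
orientation: [0.997, 0.077, -0.0, -0.0]
ft_force: [1.0, 0.0, -2.6]
opening: 0.053
```

```bash
python3 -c "
from h import *
goal(.452,-.3486,.40,.581)"
```

```text
shift [-178.   606.9    3. ] turn [-0.001  0.    -0.426]
 shift [-178.   606.9    3. ] turn [1.000e-03 1.000e-03 2.715e+00]
```

Request:
carry_out:
  motion:
    - [[-7,24,0],[0,0,-0.02]]
    - [[-19,65,0],[0,0,-0.05]]
    - [[-32,110,0],[0,0,-0.08]]
    - [[-46,156,0],[0,0,-0.11]]
    - [[-59,202,0],[0,0,-0.142]]

```text
t: 15.1
tcp_pos: [0.5066, 0.0685, 0.4033]
orientation: [0.989, 0.149, -0.0, -0.0]
ft_force: [0.6, -1.0, -2.1]
opening: 0.0528
```

Request:
carry_out:
  motion:
    - [[-18,39,0],[0,0,-0.03]]
    - [[-35,77,0],[0,0,-0.06]]
    - [[-52,115,0],[0,0,-0.09]]
    - [[-70,154,0],[0,0,-0.12]]
    - [[-87,192,0],[0,0,-0.142]]

```text
t: 15.72
tcp_pos: [0.4794, -0.142, 0.4032]
orientation: [0.976, 0.219, -0.0, -0.0]
ft_force: [0.6, -0.3, -2.4]
opening: 0.053
```

```bash
python3 -c "
from h import *
goal(.452,-.3486,.40,.581)"
```

```text
shift [-112.9  175.2    3.1] turn [-0.001  0.    -0.14 ]
 shift [-112.9  175.2    3.1] turn [0.000e+00 1.000e-03 3.001e+00]
```

Request:
carry_out:
  motion:
    - [[-28,44,3],[0,0,-0.035]]
    - [[-58,90,3],[0,0,-0.07]]
    - [[-84,130,3],[0,0,-0.105]]
    - [[-104,161,3],[0,0,-0.13]]
    - [[-113,175,3],[0,0,-0.14]]

```text
t: 16.35
tcp_pos: [0.4513, -0.3502, 0.3998]
orientation: [0.958, 0.286, -0.0, -0.001]
ft_force: [-0.3, 0.7, -2.3]
opening: 0.0527
```

Request:
carry_out:
  motion:
    - [[0,0,20],[0,0,0]]
    - [[0,0,55],[0,0,0]]
    - [[0,0,95],[0,0,0]]
    - [[0,0,130],[0,0,0]]
    - [[0,0,150],[0,0,0]]

```text
t: 16.98
tcp_pos: [0.4508, -0.3488, 0.2479]
orientation: [0.958, 0.286, -0.001, -0.002]
ft_force: [0.1, 0.2, -2.3]
opening: 0.0531
```

```bash
python3 -c "
from h import *
goal(.452,-.3486,.1755,.581)"
```

```text
shift [ 1.2  0.7 72.4] turn [-0.004  0.001 -0.001]
 shift [ 1.2  0.7 72.4] turn [1.000e-03 6.000e-03 3.141e+00]
```

Request:
carry_out:
  motion:
    - [[1,0.5,20],[-0.004,0,0]]
    - [[1,0.5,40],[-0.004,0,0]]
    - [[1,0.5,54],[-0.004,0,0]]
    - [[1,0.5,62],[-0.004,0,0]]
    - [[1,0.5,66],[-0.004,0,0]]

```text
t: 17.6
tcp_pos: [0.4519, -0.3485, 0.1818]
orientation: [0.958, 0.286, -0.0, 0.0]
ft_force: [-0.6, -1.1, -1.7]
opening: 0.0529
```

Request:
carry_out:
  motion:
    - [[0,0,2],[0,0,0]]
    - [[0,0,3.5],[0,0,0]]
    - [[0,0,5],[0,0,0]]
    - [[0,0,6],[0,0,0]]
    - [[0,0,6],[0,0,0]]

```text
t: 18.23
tcp_pos: [0.4518, -0.3485, 0.1758]
orientation: [0.958, 0.286, -0.0, 0.0]
ft_force: [0.5, -0.1, -2.7]
opening: 0.0526
```

Still hanging by its weight; lower about 1.5 mm more to contact.

Request:
carry_out:
  motion:
    - [[0,0,0.5],[0,0,0]]
    - [[0,0,1],[0,0,0]]
    - [[0,0,1.3],[0,0,0]]
    - [[0,0,1.3],[0,0,0]]

```text
t: 18.73
tcp_pos: [0.4518, -0.3484, 0.1746]
orientation: [0.958, 0.286, -0.0, 0.0]
ft_force: [-1.3, 0.1, -0.5]
opening: 0.0527
```

Request:
carry_out:
  motion:
    - [[0,0,0.4],[0,0,0]]
    - [[0,0,0.4],[0,0,0]]
    - [[0,0,0.4],[0,0,0]]
    - [[0,0,0.4],[0,0,0]]
    - [[0,0,0.4],[0,0,0]]
  gripper: 85

```text
t: 19.35
tcp_pos: [0.4518, -0.3485, 0.1742]
orientation: [0.958, 0.286, -0.0, 0.0]
ft_force: [-0.5, -0.1, -0.2]
opening: 0.085
```

Request:
carry_out:
  motion:
    - [[0,0,0],[0,0,0]]
    - [[0,0,0],[0,0,0]]
    - [[0,0,0],[0,0,0]]

```text
t: 19.73
tcp_pos: [0.4518, -0.3485, 0.1742]
orientation: [0.958, 0.286, -0.0, 0.0]
ft_force: [1.4, 0.1, 0.4]
opening: 0.0847
```

Request:
carry_out:
  motion:
    - [[0,0,-10],[0,0,0]]
    - [[0,0,-35],[0,0,0]]
    - [[0,0,-75],[0,0,0]]
    - [[0,0,-115],[0,0,0]]
    - [[0,0,-130],[0,0,0]]

```text
t: 20.35
tcp_pos: [0.4524, -0.3489, 0.3073]
orientation: [0.958, 0.286, 0.001, 0.002]
ft_force: [0.7, -0.7, -0.6]
opening: 0.085
```

Request:
carry_out:
  motion:
    - [[0,0,0],[0,0,0]]
    - [[0,0,0],[0,0,0]]
    - [[0,0,0],[0,0,0]]

```text
t: 20.72
tcp_pos: [0.4521, -0.3486, 0.306]
orientation: [0.958, 0.286, 0.0, 0.001]
ft_force: [0.1, -0.0, -0.3]
opening: 0.0851
```

```bash
python3 - <<'E'
from h import *
a=ctrl.read_camera("wrist");b=ctrl.read_camera("scene")
cv2.imwrite("pics/end.png",cv2.resize(np.hstack([a,b]),(800,300)))
fit("long_fluted",(.453,-.3485),DISH,("scene","wrist"))
for n in("short_fluted","plain_dish","stand"):
  print(n,[(c,round(d['confidence'],2),np.round(d['xyz'],3).tolist()) for c in("top","scene") for d in (ctrl.read_camera(c) is not None and ctrl.landmark_of(c,n))])
E
```

```text
long_fluted scene [ 0.4551 -0.3503  0.6497] -0.85
long_fluted wrist [ 0.4527 -0.3482  0.5805] -0.904
long_fluted both [ 0.4532 -0.3486 -2.5419] -0.873
short_fluted [('top', 0.83, [0.645, -0.206, 0.004]), ('scene', 0.66, [0.642, -0.205, 0.0])]
plain_dish [('top', 0.97, [0.46, -0.089, -0.002]), ('scene', 0.57, [0.467, -0.092, -0.002])]
stand [('top', 0.69, [0.526, 0.28, -0.004]), ('scene', 0.93, [0.535, 0.283, -0.001])]
```

View pics/end.png

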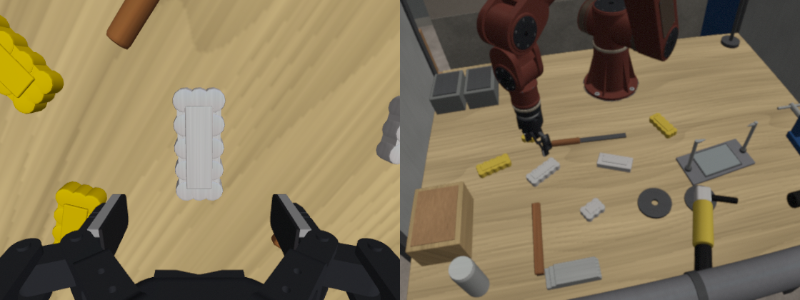

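The dish rests flat and released at its old place, with the gripper clear above it.

```bash
python3 -c "
from bench import ctrl
print(ctrl.close_job())"
```

```text
the job is handed in; nothing more can be done
None
```

I picked up the silver long fluted dish across its middle flute and held it between the two pointers. I then set it back where it lay, let go and handed the job in at about 21 s. The hand-in gives no verdict, so what follows rests on my own checks.

- **Viewing hold:** The arm was steady for about 3.8 s. By the arm's pose, the dish was within 1 mm of the marked position, with its underside at about 147 mm. The wrist view suggested the dish sat about 3 mm off along its length, well inside the 16 mm allowed.
- **Set down:** The final fit puts the dish at (0.453, -0.349), within about 2 mm of where it started. It lies flat with its foot up, and the gripper is open about 13 cm above it.
- **Other dishes and stand:** The networks' final positions for the short dish, the plain dish and the stand match the first ones within their scatter, at most 9 mm. The wrist force never showed a knock.
- **Checks that disagreed:** One early wrist-camera fit was about 9 mm off because the arm was still settling, and repeating it at rest brought it to about 4 mm. The last fit from the scene camera gave a yaw of 0.65 rad against 0.58 from the wrist. The gripper partly hid the dish in the scene view, so I took the wrist value.

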